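# Fit the spy-port glass and screw down its retaining ring

### The job

Fit the kiln spy-port: lay the amber glass flat in the open cell so that it rests fully down on its seat, then put the brass retaining ring over it and screw it down clockwise until it is snug on the glass. Only snug: an overtightened ring cracks the glass, so stop soon after the torque of the pressed glass is felt. Let go of it and leave the clay lump, wooden block and tape roll where they are.

Things in the scene. Friction and masses are not known exactly. Their poses are not given: they have to be found in the camera images.
- cell: Spy-port cell, fixed to the table: grey 110x110x8 mm base plate, on it a round upright aluminium boss, 41 mm outside diameter, top at height 34 mm, with a 34 mm bore. Three steel pins of 5 mm diameter stick out sideways from the boss, 120 degrees apart, to 25 mm from the axis, centres at height 23 mm (varies by 0.7 mm either way). Origin: on the axis, underside of plate; z up.
- cell_rim (a point): Centre of the bore's mouth, at the boss top, 34 mm above the cell's origin. The bore has a 2 mm lead-in chamfer.
- cell_seat (a point): Centre of the black annular seat in the bore, 12 mm below the rim, 22 mm above the cell's origin (unloaded). The seat is sprung: it yields from about 8 N, then 15 N per mm, up to 3 mm.
- cell_index (a point): Middle of the yellow line on the base plate along the cell's +x, 40 mm from the axis (two more lines at 120 and 240 degrees). The pins stand near these lines but were set by hand: up to 29 degrees (0.5 rad) to either side, all three by the same angle, not measured: feel for it, or look.
- glass: Thick round amber glass, 32 mm diameter, 14 mm thick, 40 g, lying flat on the table. Origin: centre of its underside, z up. Seated, its top stands 2 mm above the boss. Hold it by its top 6 mm so that the fingers clear the boss, and let go when its lower half is in the bore: it drops the last 5 mm.
- ring: Brass retaining ring (hexagon cap nut with 22 mm sight hole), 40.5 mm high, 180 g, standing skirt down on the table. Origin: centre of its underside, z up. Round skirt of 58 mm diameter up to a shoulder at 26.5 mm. Inside the skirt's bottom run three rising thread lips, 43 mm clear diameter. Turned clockwise from above (yaw falling) they slide under the pins and draw it down 3.1 mm per rad.
- ring_hex (a point): On the ring's axis, 33.5 mm above its origin, mid-height of the hexagon (26.5 to 40.5 mm), 48 mm across flats, to be gripped and turned; its flats face 0, 60, 120... degrees from the ring's x axis. Fingertips must stay above the shoulder at 26.5 mm.
- ring_face (a point): On its axis, 22.5 mm above its origin: the inner face that presses on the glass, first 0.5 to 1.1 rad after the gaps' middles stood at the pins. From there, hardly pressing down, turning takes about 0.025 N m per N on the glass (a stopped hand feels only 0.1 to 0.2 N m). Snug is 10 to 20 N: 0.1 to 0.3 rad past the first 0.1 N m. Over 25 N is too tight, 35 N cracks it.
- ring_gap (a point): White mark on the skirt's lower edge at the ring's +x: middle of one of three 30 degree gaps between the lips (others at 120, 240 degrees). With the gaps over the pins (within 0.14 rad) the ring drops until its face rests on the glass, ring origin 13.5 mm above the cell's; else it stops on the pins 12 mm higher.
- clay_lump: Bystander: brown clay lump, 47x55x37 mm; origin at the centre of its underside. Leave alone.
- block: Bystander: plain brown wooden block lying flat, 46x80x22 mm; origin at the centre of its underside. Leave alone.
- tape: Bystander: masking tape roll lying flat, 102 mm across, 24 mm high; origin at the centre of its underside. Leave alone.
Mind the look-alikes: they are no part of the job. What is meant by the glass is not grey, purple or red, and is the smaller of those in its own colour.

How it is judged:
By the outcome, as a careful person would: the job done as asked, in the order asked, and still so for the second after the job is handed in, with the robot touching nothing.
It also fails if it takes over 70 s, if anything falls off the work surface, if the arm or the gripper's body presses on something with over 40 N, if the wrist force passes 120 N, or if a joint passes its speed limit or range.

### The arm

A 6-joint arm with a two-finger parallel gripper is mounted at the origin on a cart in front of the work surface, level with it; the furniture and walls round the work are solid. World frame = base frame: x ahead of the robot, y to its left, z up, the work surface at z = 0. Lengths are in mm, angles in rad, forces in N, time in s.
With the tool pointing down it reaches from about 275 to 825 mm from the base axis. Payload 4.9 kg.
Tool frame: the origin (TCP) lies at the very end of the fingers, on their centre line; the grasp point (between the pads) lies 19 mm behind it; z points along the fingers, y is the line along which they close (so a half turn about z gives the same grasp; the last joint's range is limited). The gripper opens to 85 mm and grips with 20 to 120 N. Pads are 22 mm wide; open, the fingers measure 114 mm over their backs; the gripper's body (76 mm by 85 mm) begins 54 mm behind the grasp point. The pads swing forward as they close: fully open they stand 13 mm farther back than shut.
Start: joints at [1.119, 0.326, -0.193, 1.052, 0, 1.437], TCP at [171.857, 522.478, 231.281] pointing down, gripper open.
Joint ranges: [-2.65, 2.65], [-0.97, 1.79], [-1.3, 1.35], [-1.93, 2.1], [-1.47, 1.37], [-3.14, 3.14]. Speed limits (rad/s): [2.57, 2.57, 3.14, 3.14, 3.14, 3.14].

### API

Orientations are given as [roll, pitch, yaw] about the fixed x, y, z axes, in that order (R = Rz(yaw) Ry(pitch) Rx(roll)).
In Python, from bench import bot, solve_ik, imaging gives the robot as it stands. Calls block until the motion is done:
- bot.move_ptp(position, orientation): joint-space move of the TCP to a pose.
- bot.movel(position, rot=None, max_speed=150, threshold=None): straight line of the TCP; rot=None keeps the orientation; max_speed is the mean speed in mm/s. With threshold (N) it stops when the force on the tool has changed by that much, and returns True; else False.
- bot.move_j(angles): joint-space move.
- bot.grip(opening, effort=None): opening from 0.0 (shut) to 1.0 (fully open); effort is the grip in N (None keeps the last); returns when the fingers have stopped.
- bot.dwell(seconds).
- solve_ik(position, orientation): joint angles nearest the present ones, or None.
- bot.get_state(): the state.
- imaging.capture(name): name is "scene" or "side" or "wrist"; returns the picture (400x640x3 uint8, blue, green, red); there is no depth.
- imaging.camera_model(name): a dict with "K" (3x3 intrinsics, pixels), "k1" (the pictures are not rectified: a ray, as slopes to the right and down, at radius r is drawn at 1 + k1 r^2 times it, then the intrinsics apply), "position" and "rotation" of the camera in the world. Camera axes: x right, y up, looking along -z (the intrinsics and any distortion apply to the point x, -y, -z); pixel columns grow to the right and rows downward; lengths in mm; the calibration is good to about 2 mm. A picture is of the moment at which its call begins: read the wrist's pose just before it. camera_model takes no time and is no camera call; for the wrist camera it gives the pose at the moment of the call.
A pose or a line that the arm cannot do raises bot.IKError and nothing moves.
- bot.sign_off(): hands the job in; it is judged then, once.
The state is a dict: "t": time; "qpos": joint angles; "joint_velocities": joint speeds; "effort": joint torques, N m; "tcp_pos": TCP position; "orientation": TCP orientation; "contact_force": force on the tool from outside, world axes, zero at the start; "wrist_torque": the same for the moment, N m; "opening": opening from 0.0 (shut) to 1.0 (fully open); "gripper_force": force on a finger pad.
Only numpy, scipy, OpenCV 4.12 (cv2) and the standard library are available. Lean on these libraries where they do the work, as an engineer would, in place of code of your own. Each camera call takes 0.05 s, during which the arm holds its last target. There are 200 camera calls.

## Working session

There is one attempt and no reset: what is moved stays moved. The work goes in short steps, each a Python script; the robot and the scene stay as the last script left them, time stands still between calls to the robot, and variables do not carry over. Pictures are saved under pics/ and viewed, at most 10 in all, crops included, and the job is handed in when it is done.

```bash
mkdir -p pics; ls; python3 - <<'E'
from bench import bot, imaging
import cv2, numpy as np
for n in ["scene","side"]:
    im=imaging.capture(n); cv2.imwrite(f"pics/{n}0.png",im)
    m=imaging.camera_model(n); print(n,{k:np.round(v,3).tolist() for k,v in m.items()})
s=bot.get_state(); print(s)
E
```

```text
pics
scene {'K': [[465.159, 0.0, 305.547], [0.0, 465.159, 192.204], [0.0, 0.0, 1.0]], 'k1': -0.001, 'position': [253.966, -599.536, 749.706], 'rotation': [0.797, 0.008, -0.484]}
side {'K': [[459.052, 0.0, 319.626], [0.0, 459.052, 195.53], [0.0, 0.0, 1.0]], 'k1': -0.105, 'position': [565.918, -881.318, 782.13], 'rotation': [0.904, 0.011, 0.003]}
{'t': 0.1, 'qpos': array([ 1.11880585e+00,  3.26879956e-01, -1.93473664e-01,  1.05200199e+00,
       -4.23840783e-05,  1.43659250e+00]), 'joint_velocities': array([ 0.00118099, -0.00082413,  0.00040073, -0.00079826, -0.00084654,
        0.00121044]), 'effort': array([ 3.82628969e-04, -4.44240367e+01,  2.63038462e+01,  7.88780133e-03,
       -1.76711515e-04, -9.79603705e-07]), 'tcp_pos': array([171.63060145, 521.98937098, 230.57846795]), 'orientation': array([-3.14004172e+00, -1.66631356e-04,  2.82380590e+00]), 'contact_force': array([ 0.63089354,  0.73126808, -0.55484123]), 'wrist_torque': array([ 0.00742635,  0.04394227, -0.01204566]), 'gripper_force': 0.0, 'opening': 0.9972748707936152}
```

View pics/scene0.png

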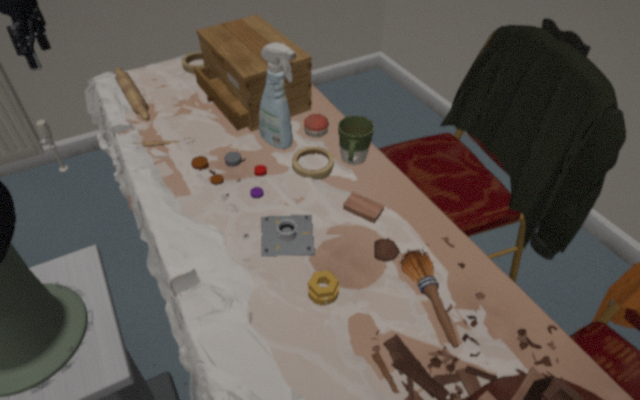

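View pics/side0.png

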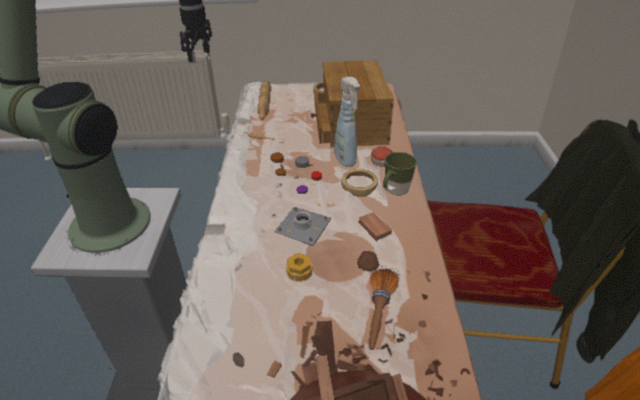

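Scene view: amber candidates are (200,162) and (217,180); look-alikes are grey (233,158), red (260,170) and purple (257,192). In the side view the ambers are at (277,157) and (281,172). The smaller amber should be scene (217,180). The cell is at scene (287,230) and the ring at (323,287). I'll cast rays next and compare sizes.

```bash
cat > h.py <<'E'
from bench import bot, imaging, solve_ik
import cv2, numpy as np
from scipy.spatial.transform import Rotation as Rn
def rot(m):
    r=np.asarray(m["rotation"],float)
    return r if r.shape==(3,3) else Rn.from_euler("xyz",r).as_matrix()
def dist(m): return np.array([m["k1"],0,0,0,0],float)
def cast(m,uv,z):
    p=cv2.undistortPoints(np.asarray(uv,float).reshape(-1,1,2),np.asarray(m["K"]),dist(m))[:,0]
    d=np.c_[p[:,0],-p[:,1],-np.ones(len(p))]@rot(m).T
    c=np.asarray(m["position"]); return c+d*((z-c[2])/d[:,2])[:,None]
def proj(m,P):
    q=(np.atleast_2d(P)-m["position"])@rot(m); q=q*[1,-1,-1]
    return cv2.projectPoints(q,np.zeros(3),np.zeros(3),np.asarray(m["K"]),dist(m))[0][:,0]
def blobs(im,lo,hi,amin=15,s=1):
    hsv=cv2.cvtColor(im,cv2.COLOR_BGR2HSV); k=cv2.inRange(hsv,np.array(lo),np.array(hi))
    n,l,st,c=cv2.connectedComponentsWithStats(k)
    return [(c[i],st[i],l==i) for i in range(1,n) if st[i,4]>=amin]
E
python3 - <<'E'
from h import *
pts={"scene":{"amb1":(200,162),"amb2":(217,180),"cell":(287,227),"ring":(323,280)},"side":{"amb1":(277,157),"amb2":(281,172),"cell":(304,216),"ring":(299,260)}}
zz={"amb1":7,"amb2":7,"cell":34,"ring":40}
for n in pts:
    m=imaging.camera_model(n); im=cv2.imread(f"pics/{n}0.png"); hsv=cv2.cvtColor(im,cv2.COLOR_BGR2HSV)
    for k,uv in pts[n].items(): print(n,k,cast(m,[uv],zz[k])[0].round(),hsv[uv[1],uv[0]])
    for c,st,_ in blobs(im,(5,150,60),(22,255,255),25): 
        if c[1]<300: print(c.round(1),st)
im=cv2.imread("pics/scene0.png")[140:310,180:350]; cv2.imwrite("pics/c1.png",cv2.resize(im,None,fx=3.5,fy=3.5,interpolation=cv2.INTER_CUBIC))
E
```

```text
scene amb1 [423. 293.   7.] [ 13 189 104]
scene amb2 [438. 212.   7.] [ 15 206  99]
scene cell [509. -20.  34.] [30  4 72]
scene ring [ 508. -172.   40.] [ 20 148 102]
[203.6  73.2] [197  68  14  11  45]
[218.8 100.6] [198  80  40  45 233]
[456.  137.9] [453 132   7  11  27]
[405.6 144.7] [392 140  30  10  89]
[429.7 142.1] [422 140  17   5  29]
[469.9 158.4] [464 150  17  18  57]
[441.3 154.9] [432 152  19   7  58]
[427.  180.1] [406 155  53  46 615]
[199.5 162.3] [193 157  14  12 128]
[464.2 173.3] [451 169  28   9  74]
[216.5 178.7] [211 175  12   8  74]
[495.  184.6] [491 178   9  13  68]
[469.8 206.5] [444 188  46  34 237]
[495.6 210.9] [482 205  27  11  76]
[475.8 224.6] [466 219  22  11  69]
[518.2 248.8] [512 225  13  51 104]
[416.3 265.1] [401 252  31  29 601]
[622.2 298. ] [ 593  263   47   64 1519]
[322.9 287.3] [310 272  28  32 551]
side amb1 [423. 296.   7.] [ 13 182 116]
side amb2 [441. 216.   7.] [ 13 177 118]
side cell [516. -13.  34.] [174  19  68]
side ring [ 510. -170.   40.] [ 19 156 113]
[360.5  80.3] [344  62  31  41 442]
[337.8  76.8] [333  74  12   8  28]
[322.1 115.4] [317 103  13  25 118]
[381.7 153.4] [374 147  16  13  61]
[276.4 156.7] [271 153  12   9  67]
[280.6 171.5] [276 168   9   7  45]
[450.4 209.5] [432 204  41  11 120]
[492. 208.] [474 204  40  11 100]
[542.5 219.1] [538 213   9  13  58]
[479.4 242.1] [454 217  52  51 724]
[513.  225.5] [506 221  16  11  54]
[438.7 236.6] [435 224   8  25  42]
[539.3 237.2] [534 228  13  20  62]
[524.5 246.8] [509 243  28   9  87]
[602.4 274.9] [578 247  47  59 228]
[475.2 272.4] [442 252  91  32 676]
[298.8 266.3] [287 254  25  26 468]
[544.3 267.7] [532 260  23  15 121]
[383.8 280.2] [370 270  27  23 453]
[534.1 289.1] [519 287  31   5  82]
[492.1 292.7] [460 288  63  10 182]
[464.7 299.7] [456 298  18   4  26]
```

View pics/c1.png

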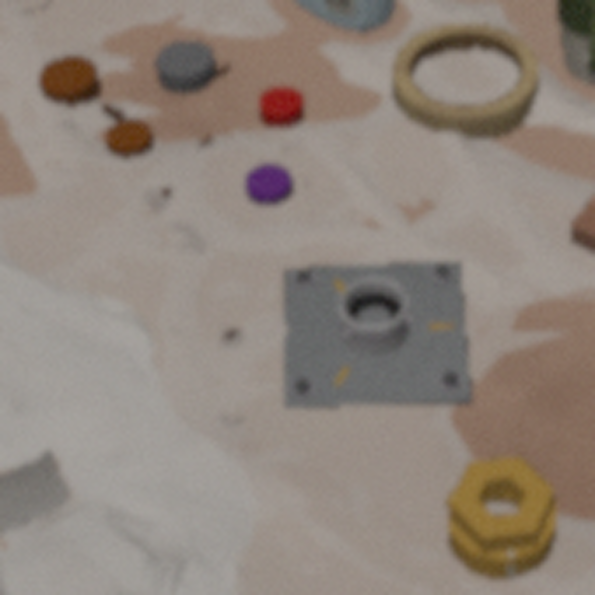

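The crop shows amber (130,137), smaller (12 px wide), next to the larger amber (70,78), 14 px. The grey, red and purple discs are excluded by colour, so the glass is near (440,214). Both views agree. The ring's white mark is at crop (510,560). Next are wrist looks over the glass, cell and ring.

```bash
python3 - <<'E'
from h import *
m=imaging.camera_model("scene")
for n,uv in dict(purple=(257,192),grey=(233,158),red=(260,170)).items(): print(n,cast(m,[uv],7)[0].round())
yaw=2.82
tiles=[]
for n,p in dict(ring=(508,-171,250),cell=(512,-17,250),glass=(440,214,200)).items():
    best=None
    for y in (1.57,0,3.14,-1.57):
        q=solve_ik(list(p),[np.pi,0,y])
        if q is not None: print(n,y,np.round(q,2))
w=imaging.camera_model("wrist"); s=bot.get_state()
T=Rn.from_euler("xyz",s["orientation"]).as_matrix(); print("cam in tool",T.T@(np.array(w["position"])-s["tcp_pos"]), (T.T@rot(w)).round(3), w["K"],w["k1"])
E
```

```text
purple [505. 130.   7.]
grey [500. 269.   7.]
red [541. 196.   7.]
ring 1.57 [-0.46  0.29 -0.2   1.09  0.    1.11]
ring 0 [-0.46  0.29 -0.2   1.09  0.    2.68]
ring 3.14 [-0.46  0.29 -0.2   1.09  0.   -0.46]
ring -1.57 [-0.46  0.29 -0.2   1.09  0.   -2.03]
cell 1.57 [-0.18  0.24 -0.26  1.07  0.    1.39]
cell 0 [-0.18  0.24 -0.26  1.07  0.    2.96]
cell 3.14 [-0.18  0.24 -0.26  1.07  0.   -0.18]
cell -1.57 [-0.18  0.24 -0.26  1.07  0.   -1.75]
glass 1.57 [ 0.3   0.24 -0.4   0.93  0.    1.87]
glass 0 [ 0.3   0.24 -0.4   0.93  0.   -2.84]
glass 3.14 [ 0.3   0.24 -0.4   0.93  0.    0.3 ]
glass -1.57 [ 0.3   0.24 -0.4   0.93  0.   -1.27]
cam in tool [  79.73474178    0.65738333 -141.46805683] [[ 0.001  0.949  0.315]
 [ 1.    -0.001  0.001]
 [ 0.001  0.315 -0.949]] [[292.9238857    0.         324.03344586]
 [  0.         292.9238857  198.16491056]
 [  0.           0.           1.        ]] 0.013531064965022689
```

```bash
cat >> h.py <<'E'
import pickle
def snap(name):
    m=imaging.camera_model("wrist"); im=imaging.capture("wrist")
    cv2.imwrite(f"pics/{name}.png",im); pickle.dump(m,open(f"pics/{name}.pkl","wb")); return im,m
def load(name): return cv2.imread(f"pics/{name}.png"),pickle.load(open(f"pics/{name}.pkl","rb"))
def cont(mask):
    c,_=cv2.findContours(mask.astype(np.uint8),cv2.RETR_EXTERNAL,cv2.CHAIN_APPROX_NONE); return max(c,key=cv2.contourArea)[:,0].astype(float)
D=lambda y:[np.pi,0,y]
E
python3 - <<'E'
from h import *
t0=bot.get_state()["t"]
for n,p,y in [("cellA",(512,-17,110),1.57),("cellB",(512,-17,110),-1.57),("ringA",(509,-171,130),-1.57),("glassA",(440,214,110),-1.57)]:
    bot.move_ptp(list(p),D(y)); bot.dwell(.2); im,m=snap(n); s=bot.get_state(); print(n,s["t"],s["tcp_pos"].round(1))
v=[load(n)[0] for n in ("cellA","cellB","ringA","glassA")]
cv2.imwrite("pics/quad.png",cv2.resize(np.vstack([np.hstack(v[:2]),np.hstack(v[2:])]),(800,500),interpolation=cv2.INTER_AREA))
E
```

```text
cellA 2.6667 [512.1 -16.5 110.1]
cellB 5.5667 [512. -17. 110.]
ringA 6.4833 [ 509.  -169.7  129.8]
glassA 8.1917 [440.5 213.3 110. ]
```

View pics/quad.png

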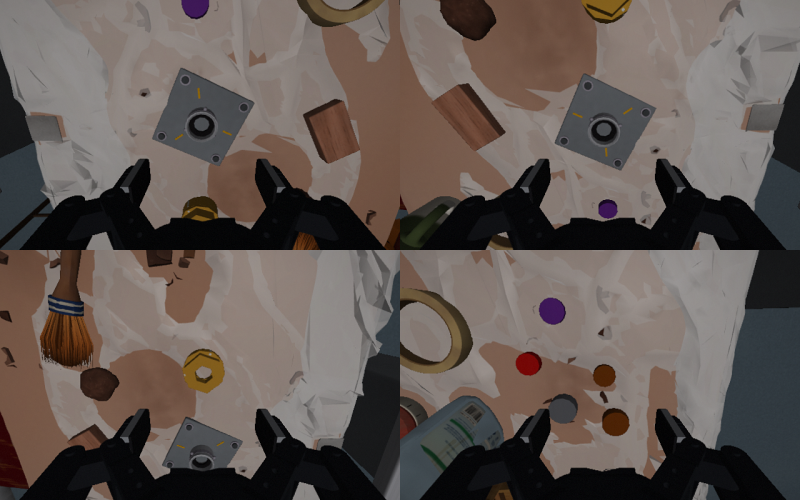

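The quad shows the cell in A at about (325,200) full-res, the ring at (326,192), and the glass as the small amber at (326,200). The larger amber is at (345,275). Next I measure and zoom on the cell and ring.

```bash
python3 - <<'E'
from h import *
im,m=load("glassA")
for c,st,k in blobs(im,(5,130,50),(22,255,255),200):
    if 280<c[0]<400 and 150<c[1]<320:
        (u,v),r=cv2.minEnclosingCircle(cont(k).astype(np.float32)); P=cast(m,cont(k),7); print("amber",c.round(1),st,cast(m,[c],7)[0].round(1),"ext",np.ptp(P,0).round(1))
im,m=load("ringA")
for c,st,k in blobs(im,(15,100,40),(32,255,255),400):
    print("brass",c.round(1),st,cast(m,[c],30)[0].round(1))
for n in ("cellA","cellB"):
    im,m=load(n); hsv=cv2.cvtColor(im,cv2.COLOR_BGR2HSV)
    for c,st,k in blobs(im,(18,140,90),(32,255,255),8):
        if 240<c[0]<410 and 120<c[1]<280: print(n,"line",c.round(1),st[2:],cast(m,[c],8)[0].round(1))
def crop(n,x,y,w=90): return cv2.resize(load(n)[0][y-w//2:y+w//2,x-w//2:x+w//2],(400,400),interpolation=cv2.INTER_CUBIC)
cv2.imwrite("pics/cells.png",np.hstack([crop("cellA",325,200),crop("cellB",325,208)]))
cv2.imwrite("pics/ringc.png",crop("ringA",326,195,80))
E
```

```text
amber [326.6 201.5] [309 185  36  35 962] [439.6 216.5   7. ] ext [30.9 31.8  0. ]
amber [344.8 278.2] [ 324  260   43   38 1264] [421.9 294.8   7. ] ext [40.7 41.3  0. ]
brass [325.2 192.7] [ 291  158   69   72 3198] [ 509.2 -175.5   30. ]
cellA line [317.8 148.8] [ 5 17 50] [508.3  26.8   8. ]
cellA line [362.8 212.4] [15  8 43] [548.1 -29.6   8. ]
cellA line [286.  218.8] [13 10 41] [479.5 -35.8   8. ]
cellB line [364.1 177.1] [15 11 46] [479.1 -36.2   8. ]
cellB line [283.8 184. ] [15  9 47] [548.  -29.9   8. ]
cellB line [329.6 243.1] [ 4 15 38] [508.1  26.4   8. ]
```

View pics/cells.png

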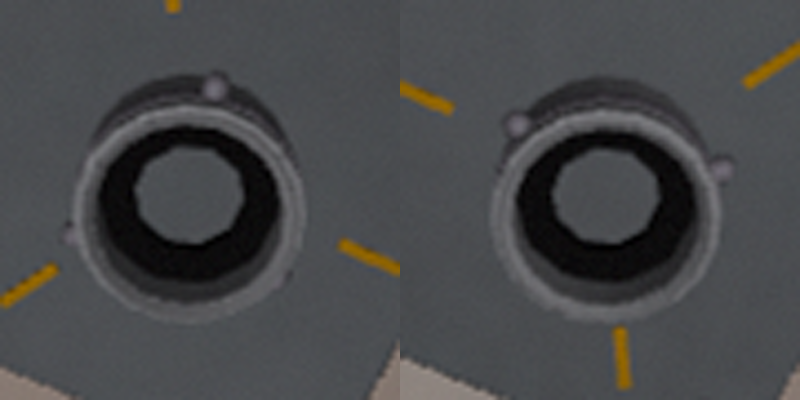

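View pics/ringc.png

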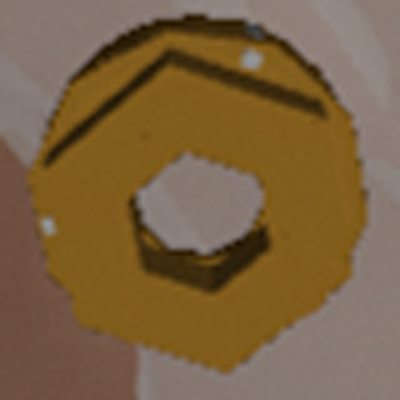

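Pins: crop A has one at (215,88). Crop B has two, at (116,125) and (322,168). Ring crop: shoulder pips at (252,60) and (48,227), with the white lower-edge mark at (255,30). Hex corners are (170,55), (325,105), (228,372), (75,325), (45,165) and (352,275).

```bash
python3 - <<'E'
from h import *
A,B=load("cellA")[1],load("cellB")[1]
lA=cast(A,[(362.8,212.4),(317.8,148.8),(286,218.8)],8); lB=cast(B,[(283.8,184),(329.6,243.1),(364.1,177.1)],8)
L=(lA+lB)/2; c=L.mean(0)
# rim centre from bright outer boss rim (top z=34), ellipse by eye in crops: A (190,210) B (206,210)
s=90/400
for n,m,o,uv in (("A",A,(280,155),(190,213)),("B",B,(280,163),(206,214))):
    print("rim",n,cast(m,[(o[0]+uv[0]*s,o[1]+uv[1]*s)],34)[0].round(1))
print("cell",c.round(1),"line ang",np.rad2deg(np.arctan2(*(L-c)[:,1::-1].T)).round(1),"r",np.hypot(*(L-c)[:,:2].T).round(1))
for m,o,uv in ((A,(280,155),(215,88)),(A,(280,155),(70,235)),(B,(280,163),(116,125)),(B,(280,163),(322,168))):
    p=cast(m,[(o[0]+uv[0]*s,o[1]+uv[1]*s)],24)[0]-c; print("pin",p.round(1),np.hypot(*p[:2]).round(1),np.rad2deg(np.arctan2(p[1],p[0])).round(1))
R=load("ringA")[1]; f=lambda uv,z:cast(R,np.array(uv)*.2+[286,155],z)
h=f([(170,55),(325,105),(352,275),(228,372),(75,325),(45,165)],40.5); rc=h.mean(0); print("ring",rc.round(1),"corner r",np.hypot(*(h-rc)[:,:2].T).round(1),"corner ang",np.rad2deg(np.arctan2(*(h-rc)[:,1::-1].T)).round(1))
for uv,z in (((252,60),26.5),((48,227),26.5),((255,30),2)):
    p=f([uv],z)[0]-rc; print("mark",p.round(1),np.hypot(*p[:2]).round(1),np.rad2deg(np.arctan2(p[1],p[0])).round(1))
E
```

```text
rim A [512.5 -11.6  34. ]
rim B [511.5 -14.9  34. ]
cell [511.9 -13.    8. ] line ang [ -24.8   95.2 -144.8] r [39.9 39.9 39.9]
pin [ 5.1 21.7 16. ] 22.3 76.7
pin [-21.7  -6.4  16. ] 22.6 -163.5
pin [ 16.  -15.4  16. ] 22.2 -43.9
pin [-21.8  -7.2  16. ] 23.0 -161.8
ring [ 508.7 -173.4   40.5] corner r [28.1 28.2 27.6 28.2 28.4 27. ] corner ang [ -80.1 -136.   159.2  100.5   42.2  -20.1]
mark [ -8.9 -23.9 -14. ] 25.5 -110.5
mark [ 26.5   6.2 -14. ] 27.3 13.2
mark [-10.5 -24.2 -38.5] 26.4 -113.4
```

Everything agrees with the given sizes. Cell (511.9,-13.0), pins at 76.8° mod 120. Ring (508.7,-173.4), gaps at about 10.9° mod 120. Next is the glass: feel the table for the real fingertip height, centre with a squeeze, turn 90° and grip.

```bash
python3 - <<'E'
from h import *
def S(l): s=bot.get_state(); print(l,round(s["t"],1),s["tcp_pos"].round(1),"op",round(s["opening"],3),"gf",round(s["gripper_force"],1),"F",s["contact_force"].round(1))
x,y=439.6,216.5
bot.grip(.52,20); bot.move_ptp([x,y,25],D(-np.pi/2)); S("above")
print(bot.movel([x,y,-9],max_speed=20,threshold=4)); S("touch")
z=bot.get_state()["tcp_pos"][2]+9
bot.movel([x,y,z]); bot.grip(.3,20); S("sq1")
bot.grip(.52); bot.move_ptp([x,y,z],D(np.pi)); bot.grip(.25,40); S("grip")
E
```

```text
above 9.1 [438.8 216.3  24.8] op 0.524 gf 0.0 F [0.  0.4 0.7]
True
touch 10.3 [439.5 216.5  -2.1] op 0.519 gf 3.1 F [-0.1  0.   6. ]
sq1 10.9 [439.6 216.5   6.8] op 0.358 gf 19.5 F [-0.6 -0.4  3.9]
grip 12.8 [439.6 216.5   7.2] op 0.344 gf 39.2 F [-1.4 -0.   4.4]
```

```bash
python3 - <<'E'
from h import *
def S(l): s=bot.get_state(); print(l,round(s["t"],1),s["tcp_pos"].round(1),"op",round(s["opening"],3),"gf",round(s["gripper_force"],1),"F",s["contact_force"].round(1))
bot.movel([439.6,216.5,90]); S("lift")
c=[511.9,-13.0]
bot.move_ptp(c+[90],D(np.pi)); bot.movel(c+[48]); bot.dwell(.2); S("over")
print(bot.movel(c+[34.6],max_speed=25,threshold=6)); S("down")
E
```

```text
lift 13.5 [439.1 216.3  89.4] op 0.346 gf 39.5 F [-0.2  0.4  0.3]
over 15.1 [512.8 -12.8  49. ] op 0.346 gf 39.5 F [-0.5 -0.4  0.1]
True
down 15.6 [511.5 -13.1  37.9] op 0.342 gf 39.6 F [ 0.1 -1.2  0.5]
```

```bash
python3 - <<'E'
from h import *
def S(l): s=bot.get_state(); print(l,round(s["t"],1),s["tcp_pos"].round(1),"op",round(s["opening"],3),"gf",round(s["gripper_force"],1),"F",s["contact_force"].round(1))
c=[511.9,-13.0]
print(bot.movel(c+[34.6],max_speed=20,threshold=9)); S("down")
E
```

```text
False
down 15.9 [511.6 -13.   34.2] op 0.346 gf 39.5 F [-0.7 -0.2 -0.6]
```

```bash
python3 - <<'E'
from h import *
c=[511.9,-13.0]
bot.grip(.5); bot.dwell(.2); bot.movel(c+[110]); bot.dwell(.2); im,m=snap("seat")
u,v=proj(m,[[c[0],c[1],36]])[0].astype(int); print(u,v,bot.get_state()["t"])
for c_,st,k in blobs(im,(5,130,40),(22,255,255),200):
    if abs(c_[0]-u)<30 and abs(c_[1]-v)<30:
        P=cast(m,cont(k),36); print(cast(m,[c_],36)[0].round(1),np.ptp(P,0).round(1))
cv2.imwrite("pics/seatc.png",cv2.resize(im[v-45:v+45,u-45:u+45],(500,500),interpolation=cv2.INTER_CUBIC))
E
```

```text
323 209 17.2583
[511.1 -13.   36. ] [33.2 30.5  0. ]
```

View pics/seatc.png

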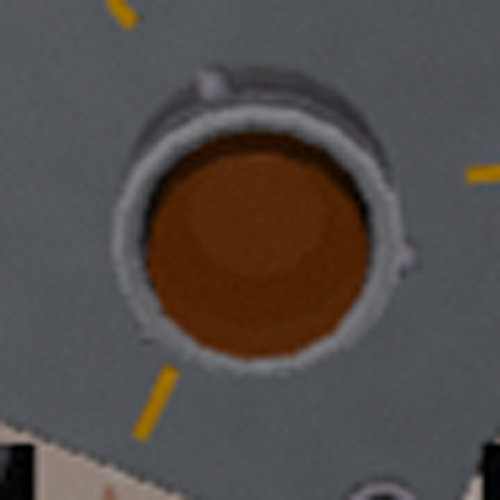

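The crop shows the amber disc concentric in the bore (258,245). It stands slightly proud, with pins at (210,85), (405,255) and (145,335). I'll check its height by touch, then fetch the ring with centring squeezes.

```bash
cat >> h.py <<'E'
def S(l): s=bot.get_state(); print(l,round(s["t"],1),s["tcp_pos"].round(1),"yaw",s["orientation"][2].round(3),"op",round(s["opening"],3),"gf",round(s["gripper_force"],1),"F",s["contact_force"].round(1),"T",s["wrist_torque"].round(2))
E
python3 - <<'E'
from h import *
c=[511.9,-13.0]
bot.grip(0); bot.movel(c+[45]); print(bot.movel(c+[33],max_speed=15,threshold=4)); S("glass top")
bot.movel(c+[90]); bot.grip(.78,30)
r=[508.7,-173.4]; d=np.deg2rad
bot.move_ptp(r+[80],D(d(220.9))); bot.movel(r+[27]); S("at ring")
for a in (220.9,160.9,100.9):
    bot.move_ptp(r+[27],D(d(a))); bot.grip(.4,60 if a<110 else 25); S(a)
    if a>110: bot.grip(.78)
E
```

```text
True
glass top 18.9 [512.  -13.   35.9] yaw -3.142 op 0.002 gf 4.1 F [-1.4 -0.5  8.4] T [0.03 0.26 0.07]
at ring 21.6 [ 508.7 -172.7   27.1] yaw -2.427 op 0.783 gf 0.0 F [-0.2  1.   0.2] T [0.02 0.01 0.04]
220.9 22.1 [ 509.1 -173.5   27.7] yaw -2.428 op 0.553 gf 25.9 F [-1.2  1.2  5.9] T [0.19 0.26 0.01]
160.9 23.7 [ 508.7 -173.5   27.1] yaw 2.808 op 0.553 gf 26.3 F [-0.8 -0.8  1.2] T [-0.01  0.11 -0.04]
100.9 25.4 [ 508.9 -173.5   27.4] yaw 1.761 op 0.537 gf 62.3 F [-1.  1.  6.] T [0.14 0.29 0.03]
```

```bash
python3 - <<'E'
from h import *
c=[511.9,-13.0]; r=[508.7,-173.4]; a=D(np.deg2rad(166.8))
bot.movel(r+[110]); S("lift")
bot.move_ptp(c+[110],a); bot.movel(c+[68]); bot.dwell(.3); S("over")
print(bot.movel(c+[42],max_speed=25,threshold=7)); S("down")
E
```

```text
lift 26.1 [ 508.  -173.1  109.2] yaw 1.761 op 0.54 gf 61.7 F [-0.9 -0.9 -2.7] T [0.   0.07 0.03]
over 27.6 [512.6 -13.2  68.8] yaw 2.911 op 0.543 gf 61.7 F [-0.1  0.3 -2. ] T [0.   0.01 0.05]
True
down 28.2 [511.1 -12.8  57.4] yaw 2.911 op 0.54 gf 61.9 F [-0.4 -0.8 -1.9] T [ 0.03 -0.   -0.01]
```

```bash
python3 - <<'E'
from h import *
c=[511.9,-13.0]
print(bot.movel(c+[42],max_speed=15,threshold=8)); S("down")
E
```

```text
False
down 29.4 [511.6 -12.9  41.9] yaw 2.911 op 0.545 gf 61.9 F [-3.   0.7 -2.3] T [0.1  0.57 0.02]
```

The ring dropped through the gaps. Next I lower it onto the glass, lighten the grip and turn clockwise while watching the torque.

```bash
python3 - <<'E'
from h import *
c=[511.9,-13.0]
print(bot.movel(c+[38],max_speed=8,threshold=4)); S("touch")
z=bot.get_state()["tcp_pos"][2]+.2
bot.movel(c+[z]); bot.grip(.4,30); bot.dwell(.2); S("rest")
b=bot.get_state()["wrist_torque"][2]; yaw=2.911
while yaw>2.911-.5:
    yaw-=.1; bot.move_ptp(c+[z],D(yaw)); s=bot.get_state()
    print(round(s["t"],2),round(yaw,3),s["orientation"][2].round(3),s["tcp_pos"].round(1),"Tz",(s["wrist_torque"][2]-b).round(3),s["contact_force"].round(1),round(s["opening"],3))
    if abs(s["wrist_torque"][2]-b)>.1: break
E
```

```text
True
touch 29.7 [511.4 -12.9  40.9] yaw 2.911 op 0.542 gf 62.7 F [0.2 0.4 4.1] T [-0.04 -0.03 -0.03]
rest 30.3 [511.7 -13.   41.1] yaw 2.911 op 0.54 gf 62.8 F [-2.9  0.2  1.1] T [ 0.14  0.7  -0.05]
30.59 2.811 2.813 [511.6 -12.9  40.9] Tz 0.007 [-3.6  0.9  1.2] 0.54
30.84 2.711 2.715 [511.6 -12.9  41. ] Tz 0.059 [-3.8 -0.3  0.6] 0.542
31.09 2.611 2.615 [511.6 -12.9  41. ] Tz -0.044 [-3.4 -0.3  1.1] 0.542
31.34 2.511 2.516 [511.7 -13.   41. ] Tz -0.012 [-3.4  0.6  0.2] 0.541
31.59 2.411 2.416 [511.6 -12.9  41. ] Tz -0.031 [-5.   1.7 -0. ] 0.542
```

```bash
cat >> h.py <<'E'
def feel(n=4):
    v=[]
    for _ in range(n): bot.dwell(.025); s=bot.get_state(); v.append(np.r_[s["wrist_torque"][2],s["contact_force"]])
    return np.mean(v,0)
E
python3 - <<'E'
from h import *
c=[511.9,-13.0]; z=41.1; yaw=2.411
while yaw>2.911-1.3:
    yaw-=.05; bot.move_ptp(c+[z],D(yaw)); s=bot.get_state(); f=feel()
    print(round(s["t"],2),round(yaw,3),s["orientation"][2].round(3),s["tcp_pos"][2].round(2),"Tz inst",s["wrist_torque"][2].round(3),"mean",f.round(2))
    if abs(f[0])>.1 or f[3]<-5: break
E
```

```text
31.84 2.361 2.364 40.98 Tz inst -0.05 mean [-0.   -4.74 -0.85 -0.46]
32.19 2.311 2.313 40.99 Tz inst 0.016 mean [-0.04 -5.38 -0.74 -0.56]
32.54 2.261 2.262 41.01 Tz inst -0.023 mean [-0.02 -4.58 -1.11 -0.7 ]
32.89 2.211 2.212 40.99 Tz inst 0.039 mean [-0.02 -4.9  -0.46 -0.6 ]
33.24 2.161 2.162 40.98 Tz inst -0.069 mean [-0.04 -4.9  -1.29 -1.12]
33.59 2.111 2.112 40.95 Tz inst -0.051 mean [-0.07 -4.71 -0.96 -0.96]
33.94 2.061 2.062 40.93 Tz inst -0.091 mean [-0.11 -5.29 -1.02 -0.67]
```

```bash
python3 - <<'E'
from h import *
c=[511.9,-13.0]; z=41.1; yaw=2.061
for i in range(3):
    yaw-=.03; z-=.09; bot.move_ptp(c+[z],D(yaw)); s=bot.get_state(); f=feel(6)
    print(round(s["t"],2),round(yaw,3),s["orientation"][2].round(3),s["tcp_pos"][2].round(2),"Tz inst",s["wrist_torque"][2].round(3),"mean",f.round(2), s["effort"][5].round(3))
E
```

```text
34.29 2.031 2.032 40.86 Tz inst -0.007 mean [-0.02 -5.17 -1.27 -0.23] -0.02
34.69 2.001 2.002 40.8 Tz inst -0.049 mean [-0.03 -5.56 -0.71 -0.29] -0.023
35.09 1.971 1.972 40.77 Tz inst -0.055 mean [-0.04 -5.26 -1.17 -0.19] -0.018
```

```bash
python3 - <<'E'
from h import *
c=[511.9,-13.0]; z=40.85; yaw=1.971
while yaw>1.6:
    yaw-=.04; bot.move_ptp(c+[z],D(yaw)); s=bot.get_state(); f=feel(5)
    print(round(s["t"],2),round(yaw,3),s["orientation"][2].round(3),s["tcp_pos"][2].round(2),"Tz inst",s["wrist_torque"][2].round(3),"mean",f.round(2), s["effort"][5].round(3),round(s["opening"],3))
    if f[0]>.07 or f[0]<-.14 or s["wrist_torque"][2]>.12 or f[3]<-4: break
E
```

```text
35.49 1.931 1.932 40.67 Tz inst -0.098 mean [-0.09 -5.42 -1.38 -0.59] -0.08 0.538
35.87 1.891 1.892 40.63 Tz inst -0.096 mean [-0.12 -5.24 -1.12 -1.57] -0.074 0.546
36.24 1.851 1.852 40.53 Tz inst -0.094 mean [-0.13 -4.55 -1.33 -1.99] -0.094 0.542
36.62 1.811 1.812 40.48 Tz inst -0.082 mean [-0.1  -4.49 -1.84 -3.58] -0.093 0.539
36.99 1.771 1.772 40.46 Tz inst -0.096 mean [-0.07 -4.9  -2.01 -3.19] -0.066 0.542
37.37 1.731 1.732 40.34 Tz inst -0.108 mean [-0.08 -4.6  -2.02 -4.45] -0.102 0.54
```

```bash
python3 - <<'E'
from h import *
c=[511.9,-13.0]
bot.movel(c+[40.45],max_speed=10); print(feel(6).round(2)); S("relieved")
bot.grip(.75); bot.dwell(.1); S("open")
bot.movel(c+[75]); bot.grip(0)
for d in ((0,18),(0,-18)):
    p=[c[0]+d[0],c[1]+d[1]]
    bot.movel(p+[58]); print(bot.movel(p+[51],max_speed=8,threshold=4)); S("top"); bot.movel(p+[62])
bot.movel(c+[62]); S("end")
E
```

```text
[-0.12 -5.07 -1.86 -1.32]
relieved 37.9 [511.4 -13.4  40.2] yaw 1.732 op 0.54 gf 62.5 F [-5.5 -1.4 -1.5] T [-0.46  1.19 -0.09]
open 38.3 [513.1 -13.   41. ] yaw 1.731 op 0.745 gf 0.0 F [-0.  0.  0.] T [-0.01 -0.03 -0.01]
True
top 40.3 [511.9   4.9  53.2] yaw 1.731 op -0.0 gf 2.1 F [-0.8 -0.7  3.8] T [-0.    0.1  -0.07]
True
top 41.5 [512.  -30.9  53.2] yaw 1.731 op -0.001 gf 2.4 F [-0.5 -0.1  5.2] T [ 0.02  0.15 -0.  ]
end 42.1 [511.5 -12.5  61.6] yaw 1.732 op -0.003 gf 0.0 F [ 0.4 -1.1 -0.5] T [-0.01 -0.01 -0.03]
```

Ring top is 53.2 mm on both sides, so it is level and about 0.7 mm into the seat spring, or about 17–18 N, which is snug. One last look from clear.

```bash
python3 - <<'E'
from h import *
bot.movel([511.9,-13,160]); bot.dwell(.2)
a=imaging.capture("scene"); w,_=snap("fin"); print(bot.get_state()["t"])
cv2.imwrite("pics/fin2.png",np.hstack([cv2.resize(a[130:330,170:430],(390,300)),cv2.resize(w,(410,300))]))
E
```

```text
43.1583
```

View pics/fin2.png

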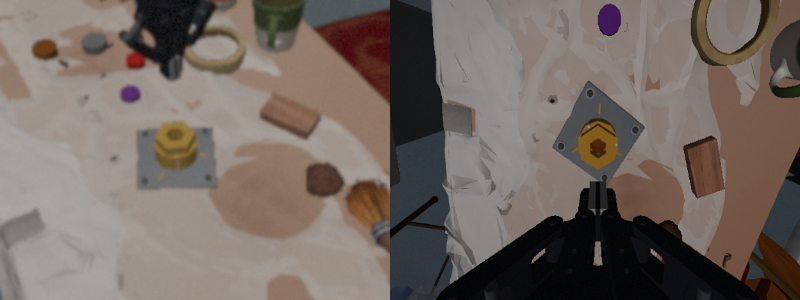

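The ring sits level on the cell at (598,145), with amber showing through its hole. The gripper is clear and the bystanders are where they were.

```bash
python3 -c "
from bench import bot
print(bot.sign_off())"
```

```text
the job is handed in; nothing more can be done
None
```

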